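# Put the drawing things away in their matching trays

## Task

Tidy the illustrator's desk: put the round ink jar, the square ink bottle, the flat watercolour tin and the long pen tin each into the shallow wooden tray made in its shape, sitting flat on the tray's floor inside the rim, jar and bottle upright. Leave the brass paperweight and the pencil sharpener where they stand.

Things in the scene. Friction and masses are not known exactly. Their poses are not given: they have to be found in the camera images.
- ink_jar: Round glass ink jar with a paper label and a round black lid, standing upright: 48 mm diameter, 56 mm tall. Origin at the centre of its underside, z up. About 0.15 kg. Belongs in the round tray.
- square_bottle: Square glass ink bottle full of black ink, standing upright: body 50 x 50 mm and 34 mm tall, with a round black cap (30 mm diameter) on top, 52 mm tall in all. Origin at the centre of its underside, z up; x and y square to its flat sides. About 0.16 kg. Belongs in the square tray.
- paint_tin: Flat closed grey watercolour tin with a white panel on its lid, lying flat: 84 mm long (its x) x 56 mm wide (its y) x 26 mm high. Origin at the centre of its underside, z up. About 0.14 kg. Belongs in the wide tray, either way round.
- pen_tin: Long narrow bare-metal pen tin, lying flat: 120 mm long (its x) x 28 mm wide (its y) x 24 mm high. Origin at the centre of its underside, z up. About 0.09 kg. Belongs in the long tray, either way round.
- round_tray: Shallow round wooden tray with a cork floor: recess 64 mm diameter; rim 4 mm thick, its top 8 mm above the desk; recess floor 3 mm above the desk. Origin at the centre of its underside, on the desk, z up. It is fixed to the desk; it stands flat, only its place and yaw change.
- square_tray: Shallow square wooden tray with a cork floor: recess 66 x 66 mm; rim 4 mm thick, its top 8 mm above the desk; recess floor 3 mm above the desk. Origin at the centre of its underside, on the desk, z up; x and y along its sides. It is fixed to the desk; it stands flat, only its place and yaw change.
- wide_tray: Shallow oblong wooden tray with a cork floor: recess 100 mm (its x) x 72 mm (its y); rim 4 mm thick, its top 8 mm above the desk; recess floor 3 mm above the desk. Origin at the centre of its underside, on the desk, z up. It is fixed to the desk; it stands flat, only its place and yaw change.
- long_tray: Shallow long narrow wooden tray with a cork floor: recess 136 mm (its x) x 44 mm (its y); rim 4 mm thick, its top 8 mm above the desk; recess floor 3 mm above the desk. Origin at the centre of its underside, on the desk, z up. It is fixed to the desk; it stands flat, only its place and yaw change.
- brass_weight: Small brass paperweight with a knob, 32 mm diameter, 42 mm tall, standing loose among the things. Origin at the centre of its underside. Not to be moved.
- sharpener: Small round pencil sharpener, clear with a grey top, 33 mm diameter, 40 mm tall, standing loose among the things. Origin at the centre of its underside. Not to be moved.

How it is judged:
At the end, for the whole second after the job is handed in: Each of the four things lies in its own tray: centre within 13 mm of the tray's centre, underside on the tray's floor (less than 4.5 mm above the tray's underside), upright within 0.05 rad, at rest and let go (horizontal distance between ink_jar and round_tray below 0.013 m and z of ink_jar in the frame of round_tray below 0.0045 m and angle between each of ink_jar, square_bottle, paint_tin, pen_tin's own z axis and vertical below 0.05 rad and linear speed of each of ink_jar, square_bottle, paint_tin, pen_tin below 0.02 m/s and contact force between each of ink_jar, square_bottle, paint_tin, pen_tin and the fingers below 0.1 N and horizontal distance between square_bottle and square_tray below 0.013 m and z of square_bottle in the frame of square_tray below 0.0045 m and horizontal distance between paint_tin and wide_tray below 0.013 m and z of paint_tin in the frame of wide_tray below 0.0045 m and horizontal distance between pen_tin and long_tray below 0.013 m and z of pen_tin in the frame of long_tray below 0.0045 m); the robot touches nothing.
It fails at once if the brass paperweight was shifted by more than 25 mm (distance of brass_weight from where it was at the start of the episode above 0.025 m).
It fails at once if the pencil sharpener was shifted by more than 25 mm (distance of sharpener from where it was at the start of the episode above 0.025 m).
It also fails if it takes over 104 s, if anything falls off the work surface, if the arm or the gripper's body presses on something with over 40 N, if the wrist force passes 120 N, or if a joint passes its speed limit or range.

## Robot

A 7-joint arm with a two-finger parallel gripper is mounted at the origin on the work surface. World frame = base frame: x ahead of the robot, y to its left, z up, the work surface at z = 0. Lengths are in m, angles in rad, forces in N, time in s.
With the tool pointing down it reaches from about 0.4 to 0.85 m from the base axis. Payload 10.4 kg.
Tool frame: the origin (TCP) lies midway between the tips of the shut fingers; the grasp point (between the pads) lies 19 mm behind it (manip.grasp_offset is the distance from the TCP to the grasp point, in m); z points along the fingers, y is the line along which they close (so a half turn about z gives the same grasp; the last joint's range is limited). The gripper opens to 85 mm and grips with 20 to 120 N. Pads are 22 mm wide; open, the fingers measure 114 mm over their backs; the gripper's body (76 mm by 85 mm) begins 54 mm behind the grasp point. The pads swing forward as they close: fully open they stand 13 mm farther back than shut.
Start: joints at [1.106, 0.332, -0.065, 1.46, 0.022, 1.35, -0.088], TCP at [0.267, -0.565, 0.231] pointing down, gripper open.
Joint ranges: [-2.6, 2.6], [-0.5, 2.12], [-1.47, 1.34], [0.16, 2.42], [-1.27, 4.41], [0.06, 2.06], [-2.6, 2.6]. Speed limits (rad/s): [2.22, 2.22, 2.79, 2.79, 3.14, 3.14, 3.14].

## Interface

Orientations are given as a unit quaternion [x, y, z, w].
In Python, from workcell import manip, camrig gives the robot as it stands (manip), with the cameras (camrig).
- The arm moves only by the shell command python3 jog.py 'ROWS' [FORCE]. ROWS is rows parted by semicolons, their numbers by spaces, 1 to 20 of them, each of 7 numbers: a rotation vector rx, ry, rz in rad, then dx, dy, dz in m, then the opening from 0.0 (shut) to 1.0 (fully open); each row is the pose to reach, as a shift and turn from the pose commanded when the command began, along the tool's axes at that moment; what a row does not reach only later rows make up. A row lasts 1/8 s, in which the tool goes at most 0.0625 m and 0.188 rad, less where a joint would pass 70% of its speed; a pose out of reach is approached as far as the arm can. The fingers move at their own pace and stop on an object; FORCE is the grip in N (left out, the last holds). Time passes only in rows, so rows that do not move let the fingers close. It prints the time, the measured TCP pose, the force, the opening and the grip force at its end.
- manip.get_obs(): the state, without advancing time (a new reading comes with each control period).
- camrig.camera(name): name is "side" or "top"; returns the picture (480x640x3 uint8, blue, green, red); there is no depth.
- camrig.calibration(name): a dict with "fx", "fy", "cx", "cy" (pixels), "k1" (the pictures are not rectified: a ray, as slopes to the right and down, at radius r is drawn at 1 + k1 r^2 times it, then the intrinsics apply), "world_from_camera" (4x4, takes a point from camera to world coordinates). Camera axes: x right, y up, looking along -z (the intrinsics and any distortion apply to the point x, -y, -z); pixel columns grow to the right and rows downward; lengths in m; the calibration is good to about 2 mm. A picture is of the moment at which its call begins. calibration takes no time and is no camera call.
- manip.hand_in(): hands the job in; it is judged then, once.
The state is a dict: "clock": time; "joint_pos": joint angles; "joint_velocities": joint speeds; "tau": joint torques, N m; "position": TCP position; "ee_rot": TCP orientation; "ft_force": force on the tool from outside, world axes, zero at the start; "torque": the same for the moment, N m; "grip_width": opening from 0.0 (shut) to 1.0 (fully open); "grasp_force": force on a finger pad.
Only numpy, scipy, OpenCV 4.12 (cv2) and the standard library are available. Lean on these libraries where they do the work, as an engineer would, in place of code of your own. Each camera call takes 0.05 s, during which the arm holds its last target. There are 200 camera calls.

## Working session

There is one attempt and no reset: what is moved stays moved. The work goes in short steps, Python scripts to look and compute and a shell command to move; the robot and the scene stay as the last step left them, time stands still between calls to the robot, and variables do not carry over. Pictures are saved under pics/ and viewed, at most 14 in all, crops included, and the job is handed in when it is done.

```bash
ls; mkdir -p pics; python3 - <<'E'
from workcell import manip, camrig
import cv2
o=manip.get_obs(); print(o["clock"],o["position"],o["ee_rot"],o["grip_width"])
for n in("top","side"):
    cv2.imwrite(f"pics/{n}0.png",camrig.camera(n)); print(camrig.calibration(n))
E
```

```text
jog.py
pics
workcell.py
0.0 [ 0.26709099 -0.56464214  0.2305277 ] [ 9.75692535e-01  2.19142856e-01 -1.78527803e-04 -6.73725717e-04] 1.0010452450735108
{'fx': 504.30446912948184, 'fy': 504.30446912948184, 'cx': 318.3056115771808, 'cy': 234.77085768618994, 'k1': -0.021398366234296397, 'world_from_camera': array([[-0.04825491,  0.97705173, -0.20746414,  0.3420058 ],
       [-0.99881569, -0.04849508,  0.00393111, -0.01036423],
       [-0.00622009,  0.20740814,  0.97823472,  1.00245737],
       [ 0.        ,  0.        ,  0.        ,  1.        ]])}
{'fx': 481.4738600215069, 'fy': 481.4738600215069, 'cx': 317.2662324647092, 'cy': 237.86611017857263, 'k1': 0.043796148249231934, 'world_from_camera': array([[-0.98065446,  0.14742457, -0.12877433,  0.46017204],
       [-0.19563107, -0.71550852,  0.67065345,  0.49912859],
       [ 0.00673167,  0.68287155,  0.73050744,  0.5952995 ],
       [ 0.        ,  0.        ,  0.        ,  1.        ]])}
```

View pics/top0.png

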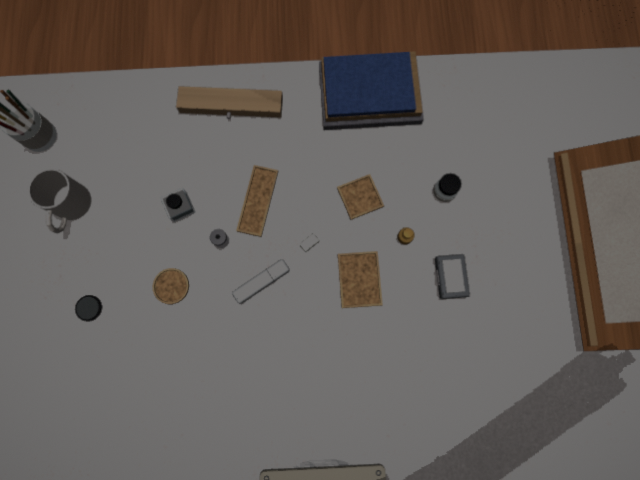

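View pics/side0.png

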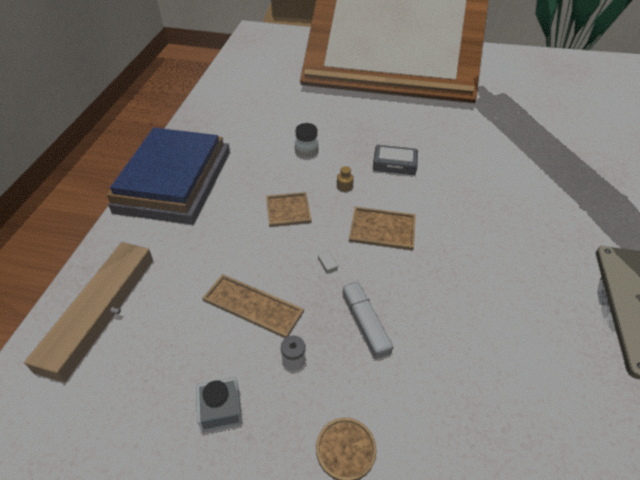

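Top view: jar (448,187), bottle (178,205), paint tin (453,276), pen tin (261,281), round tray (171,286), long tray (258,201), square tray (360,197), wide tray (360,279). Not to be moved: brass weight (406,235) and sharpener (219,238). There is also an eraser at (310,242). The side view agrees. I'll zoom in on the things to be grasped.

```bash
cat > h.py <<'E'
import numpy as np,cv2
from workcell import manip, camrig
def ray(n,px):
    c=camrig.calibration(n); px=np.atleast_2d(px).astype(float)
    d=(px-[c["cx"],c["cy"]])/[c["fx"],c["fy"]]; s=d.copy()
    for _ in range(10): s=d/(1+c["k1"]*(s**2).sum(1,keepdims=True))
    W=c["world_from_camera"]
    return W[:3,3],np.c_[s[:,0],-s[:,1],-np.ones(len(s))]@W[:3,:3].T
def plane(n,px,z):
    o,r=ray(n,px); return (o+r*((z-o[2])/r[:,2])[:,None])[:,:2]
def blob(mask,at,n,z):
    # rectangle and circle of the contour nearest to pixel `at`, cast on plane z
    cs,_=cv2.findContours(mask.astype(np.uint8),cv2.RETR_EXTERNAL,cv2.CHAIN_APPROX_NONE)
    cs=[c for c in cs if cv2.contourArea(c)>40]
    c=max(cs,key=lambda c:cv2.pointPolygonTest(c,at,True))
    w=plane(n,c[:,0],z).astype(np.float32)
    (x,y),(a,b),t=cv2.minAreaRect(w*1000)
    if a<b: a,b,t=b,a,t+90
    return np.round([x,y,a,b,(t+90)%180-90],1), np.round(w.mean(0)*1000,1)
E
python3 - <<'E'
from h import *
im=cv2.imread("pics/top0.png"); hsv=cv2.cvtColor(im,cv2.COLOR_BGR2HSV)
cork=(hsv[...,1]>70)&(hsv[...,0]<30)
for nm,p in dict(round=(171,286),long=(258,201),square=(360,197),wide=(360,279)).items(): print(nm,blob(cork,p,"top",.006))
print("brass",blob(cork,(406,235),"top",.03))
dark=hsv[...,2]<60
print("lid",blob(dark,(450,184),"top",.056)); print("cap",blob(dark,(174,201),"top",.052))
t=lambda x,y:cv2.resize(im[y-33:y+33,x-44:x+44],(400,300),interpolation=cv2.INTER_CUBIC)
cv2.imwrite("pics/c.png",np.vstack([np.hstack([t(448,187),t(185,215)]),np.hstack([t(453,276),t(261,281)])]))
E
```

```text
round (array([464.3, 283.9,  70.2,  67.6,  87.3]), array([464.6, 284.1], dtype=float32))
long (array([632.3, 107.8, 143.8,  51.7, -15.7]), array([631.8, 107.9], dtype=float32))
square (array([ 629.6, -103.8,   73.9,   73.6,   19.2]), array([ 629.1, -103.6], dtype=float32))
wide (array([459.8, -91.3, 107.2,  78.9,   1.1]), array([459.3, -91. ], dtype=float32))
brass (array([ 538.3, -185.8,   30.6,   29.6,   -4.6]), array([ 538.6, -185.5], dtype=float32))
lid (array([ 630.7, -275. ,   44.1,   43. ,   87.2]), array([ 630.7, -275.5], dtype=float32))
cap (array([624.3, 265.5,  32.1,  30.5,  87.1]), array([624.5, 265.5], dtype=float32))
```

View pics/c.png

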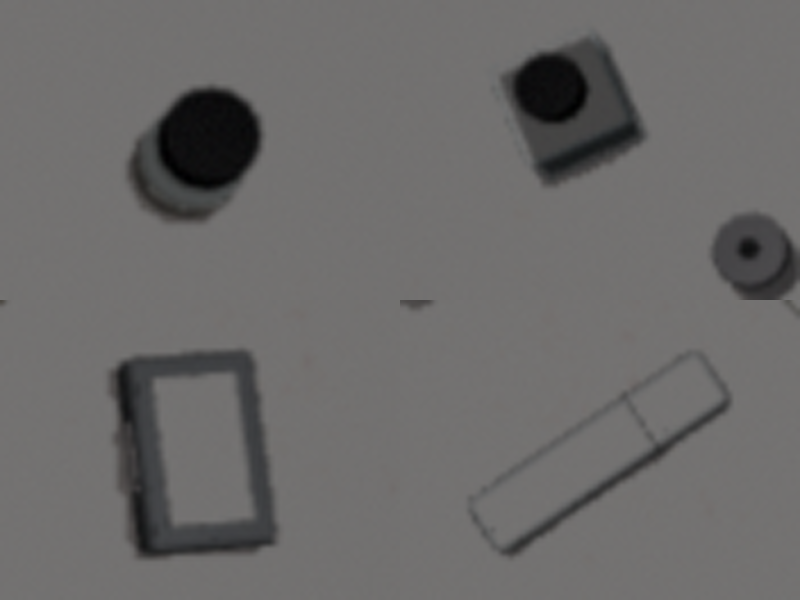

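Crops: the jar lid is clean. The bottle's top face, cap and the tin outlines are visible with thin shadows at the lower and left edges. The white panel gives the paint tin pose, and I'll use the top-face corners for the bottle and pen tin.

```bash
python3 - <<'E'
from h import *
im=cv2.imread("pics/top0.png"); g=cv2.cvtColor(im,cv2.COLOR_BGR2GRAY)
def ff(p,tol=12):
    m=np.zeros((482,642),np.uint8); cv2.floodFill(g.copy(),m,p,255,tol,tol,4|cv2.FLOODFILL_FIXED_RANGE|cv2.FLOODFILL_MASK_ONLY|(1<<8)); return m[1:-1,1:-1]
print("panel",blob(ff((453,276)),(453,276),"top",.026))
for nm,c0,z,q in [("bottle",(185,215),.034,[(102,72),(197,35),(240,125),(140,164)]),("tin",(453,276),.026,[(130,62),(250,51),(273,240),(150,245)]),("pen",(261,281),.024,[(70,205),(297,52),(328,95),(108,252)])]:
    px=np.array(q)/4.545+np.array(c0)-[44,33]
    w=plane("top",px,z)*1000; r=cv2.minAreaRect(w.astype(np.float32)); print(nm,w.mean(0).round(1),np.linalg.norm(w-np.roll(w,-1,0),axis=1).round(1),np.degrees(np.arctan2(*(w[1]-w[0])[::-1])).round(1),np.degrees(np.arctan2(*(w[2]-w[1])[::-1])).round(1))
# side check of lids
s=cv2.imread("pics/side0.png"); d=cv2.cvtColor(s,cv2.COLOR_BGR2HSV)[...,2]<60
print(blob(d,(306,130),"side",.056),blob(d,(215,393),"side",.052))
h=cv2.cvtColor(s,cv2.COLOR_BGR2HSV); cork=(h[...,1]>70)&(h[...,0]<30)
for p in [(347,448),(253,304),(289,209),(383,228)]: print(blob(cork,p,"side",.006))
print("sharp", plane("top",np.array([[348,250]])/4.545+[141,182],.04))
o=manip.get_obs(); 
from scipy.spatial.transform import Rotation as R
print(R.from_quat(o["ee_rot"]).as_matrix().round(3))
E
```

```text
panel (array([ 455.9, -272.8,   62.6,   34. ,    1.4]), array([ 455.8, -272.7], dtype=float32))
bottle [624.5 261.7] [44.4 46.3 46.4 46. ] -70.5 -155.5
tin [ 454.7 -272.4] [52.3 81.6 52.5 78.8] -87.6 -179.3
pen [462.9 101. ] [116.5  23.2 114.5  26.1] -58.3 -146.7
(array([ 630.3, -265.8,   52.8,   36.9,  -78.1]), array([ 631.1, -265.2], dtype=float32)) (array([624.4, 270.9,  31.3,  27.8, -45.9]), array([624.5, 271.2], dtype=float32))
(array([464.3, 284.1,  69.2,  68.9, -78.5]), array([464.2, 285.6], dtype=float32))
(array([632. , 108.7, 144. ,  53.2, -15.8]), array([629.9, 109.8], dtype=float32))
(array([ 629.1, -101.8,   75.8,   71.9,  -71. ]), array([ 629.3, -101.5], dtype=float32))
(array([459.7, -89.1, 106.3,  83.6,   1.4]), array([458.8, -88.6], dtype=float32))
sharp [[0.55142179 0.18251334]]
[[ 0.904  0.428 -0.001]
 [ 0.428 -0.904  0.001]
 [-0.    -0.001 -1.   ]]
```

```bash
cat > to.py <<'E'
# to.py x y z heading_deg : shift and turn to get there, in the tool's axes
import sys,numpy as np
from workcell import manip, camrig
from scipy.spatial.transform import Rotation as R
x,y,z,h=map(float,sys.argv[1:])
o=manip.get_obs(); r=R.from_quat(o["ee_rot"])
a=np.radians(h); c,s=np.cos(a),np.sin(a)
t=R.from_matrix([[c,s,0],[s,-c,0],[0,0,-1]])
print(o["clock"],"rv",(r.inv()*t).as_rotvec().round(3),"d",r.inv().apply(np.array([x,y,z])-o["position"]).round(4))
E
python3 to.py .4555 -.2725 .12 1
```

```text
0.1 rv [-0.001  0.     0.424] d [ 0.2953 -0.1835  0.1108]
```

```bash
R='0 0 .424 .295 -.184 .111 1'; python3 jog.py '0 0 .424 .295 -.184 .111 1;0 0 .424 .295 -.184 .111 1;0 0 .424 .295 -.184 .111 1;0 0 .424 .295 -.184 .111 1;0 0 .424 .295 -.184 .111 1;0 0 .424 .295 -.184 .111 1;0 0 .424 .295 -.184 .111 1;0 0 .424 .295 -.184 .111 1;0 0 .424 .295 -.184 .111 1;0 0 .424 .295 -.184 .111 1' 40; python3 to.py .4555 -.2725 .005 1
```

```text
clock: 1.35
position: [0.4548, -0.2736, 0.1206]
ee_rot: [1.0, 0.008, 0.0, 0.0]
ft_force: [0.9, -0.3, -0.4]
grip_width: 0.999
grasp_force: 0.0
1.35 rv [ 0.    -0.    -0.002] d [ 0.0007 -0.0012  0.1156]
```

```bash
python3 jog.py '0 0 0 .001 -.001 .05 1;0 0 0 .001 -.001 .09 1;0 0 0 .001 -.001 .115 1;0 0 0 .001 -.001 .115 1;0 0 0 .001 -.001 .115 0;0 0 0 .001 -.001 .115 0;0 0 0 .001 -.001 .115 0;0 0 0 .001 -.001 .115 0;0 0 0 .001 -.001 .115 0;0 0 0 .001 -.001 .115 0' 40; python3 to.py .4595 -.0905 .10 1
```

```text
clock: 2.6
position: [0.4572, -0.2723, 0.007]
ee_rot: [1.0, 0.009, 0.001, 0.001]
ft_force: [-1.6, 0.9, 7.8]
grip_width: 0.645
grasp_force: 42.9
2.6 rv [ 0.002 -0.002  0.   ] d [ 0.0057 -0.1815 -0.0933]
```

```bash
python3 jog.py '0 0 0 0 0 -.03 0;0 0 0 0 0 -.06 0;0 0 0 .006 -.05 -.06 0;0 0 0 .006 -.1 -.06 0;0 0 0 .006 -.15 -.06 0;0 0 0 .006 -.181 -.06 0;0 0 0 .006 -.181 -.06 0;0 0 0 .006 -.181 -.06 0;0 0 0 .006 -.181 -.06 0' 40; python3 to.py .461 -.0905 .010 1; python3 -c "
from h import *
cv2.imwrite('pics/s1.png',camrig.camera('side')[130:370,200:520])"
```

```text
clock: 3.72
position: [0.4591, -0.0916, 0.0655]
ee_rot: [1.0, 0.008, 0.0, 0.0]
ft_force: [-0.3, 0.1, -2.1]
grip_width: 0.647
grasp_force: 43.2
3.725 rv [ 0.    -0.    -0.001] d [ 0.0019 -0.0011  0.0555]
```

View pics/s1.png

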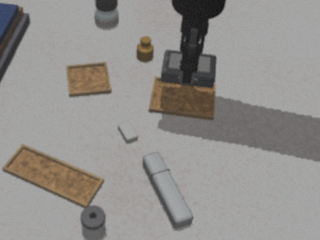

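The paint tin is held level above the wide tray, at about (190,70) in the crop. Setting it down.

```bash
python3 jog.py '0 0 0 .001 -.001 .03 0;0 0 0 .001 -.001 .045 0;0 0 0 .001 -.001 .055 0;0 0 0 .001 -.001 .055 0;0 0 0 .001 -.001 .055 0' 40; python3 jog.py '0 0 0 0 0 0 1;0 0 0 0 0 0 1;0 0 0 0 0 0 1;0 0 0 0 0 -.03 1;0 0 0 0 0 -.09 1;0 0 0 0 0 -.12 1;0 0 0 0 0 -.12 1';python3 to.py .463 .101 .11 -58
```

```text
clock: 4.4
position: [0.4602, -0.0896, 0.0105]
ee_rot: [1.0, 0.009, 0.0, 0.0]
ft_force: [0.1, 0.4, -1.2]
grip_width: 0.643
grasp_force: 44.2
clock: 5.28
position: [0.4616, -0.0897, 0.1328]
ee_rot: [1.0, 0.009, 0.002, 0.001]
ft_force: [-0.1, -0.8, -0.7]
grip_width: 1.001
grasp_force: 0.0
5.275 rv [-1.00e-03 -5.00e-03  1.03e+00] d [ 0.0047 -0.1907  0.0225]
```

```bash
python3 jog.py '0 0 .2 .004 -.06 .02 1;0 0 .4 .004 -.12 .02 1;0 0 .6 .004 -.18 .02 1;0 0 .8 .004 -.19 .02 1;0 0 1.03 .004 -.19 .02 1;0 0 1.03 .004 -.19 .02 1;0 0 1.03 .004 -.19 .02 1;0 0 1.03 .004 -.19 .02 1' 40; python3 to.py .463 .101 .005 -58; python3 -c "
from h import *
im=camrig.camera('top'); cv2.imwrite('pics/t1.png',im); im=camrig.camera('side'); cv2.imwrite('pics/s2.png',im)
h=cv2.cvtColor(cv2.imread('pics/t1.png'),cv2.COLOR_BGR2GRAY)
m=np.zeros((482,642),np.uint8); cv2.floodFill(h,m,(362,275),255,12,12,4|cv2.FLOODFILL_FIXED_RANGE|cv2.FLOODFILL_MASK_ONLY|(1<<8))
print(blob(m[1:-1,1:-1],(362,275),'top',.029))"
```

```text
clock: 6.28
position: [0.4548, 0.0923, 0.09]
ee_rot: [0.926, -0.377, -0.02, 0.019]
ft_force: [-0.5, 0.9, -0.2]
grip_width: 1.002
grasp_force: 0.0
6.275 rv [0.054 0.016 0.239] d [ 0.0017 -0.0163  0.0842]
(array([458.9, -89.7,  62.5,  34.7,   1.8]), array([458.7, -89.6], dtype=float32))
```

View pics/t1.png

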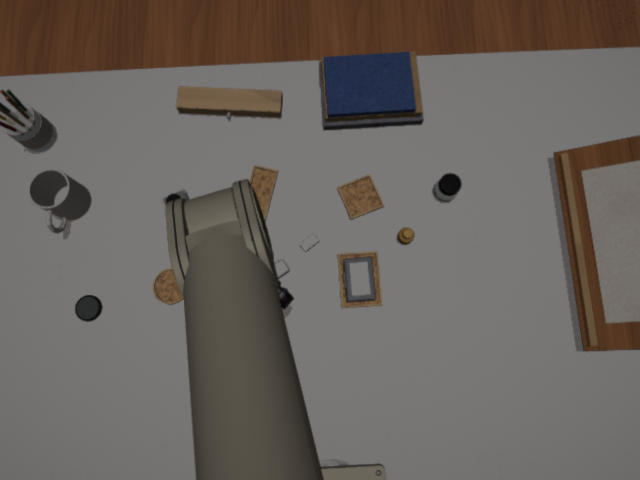

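The paint tin is centred in the wide tray at (359,279). The wrist hasn't reached its heading and is slightly tilted, so I'm checking the joints.

```bash
python3 -c "
from h import *
o=manip.get_obs();print(o['joint_pos'].round(2),o['joint_velocities'].round(2))"
python3 jog.py '0 0 0 0 0 0 1;0 0 0 0 0 0 1;0 0 0 0 0 0 1' 40;python3 to.py .463 .101 .005 -58;python3 -c "
from h import *
o=manip.get_obs();print(o['joint_pos'].round(2),o['joint_velocities'].round(2))"
```

```text
[-0.62  0.16  0.34  2.01 -0.05  1.04 -2.59] [ 0.16 -0.01 -0.2  -0.01  0.03  0.    0.  ]
clock: 6.75
position: [0.4557, 0.092, 0.0911]
ee_rot: [0.926, -0.377, -0.02, 0.018]
ft_force: [-0.1, -0.2, -0.8]
grip_width: 0.998
grasp_force: 0.0
6.75 rv [0.051 0.016 0.239] d [ 0.0008 -0.0158  0.0854]
[-0.61  0.15  0.33  2.01 -0.05  1.04 -2.59] [-0.01 -0.    0.02 -0.   -0.    0.    0.  ]
```

Joint 7 is at its limit, so I'll use the equivalent half-turned grasp, heading 122°.

```bash
python3 to.py .463 .101 .09 122
```

```text
6.75 rv [-0.024  0.075 -2.901] d [-0.0011 -0.0116  0.0006]
```

```bash
python3 jog.py '0 0 -.19 0 -.006 0 1;0 0 -.38 0 -.012 0 1;0 0 -.57 0 -.012 0 1;0 0 -.76 0 -.012 0 1;0 0 -.95 0 -.012 0 1;0 0 -1.14 0 -.012 0 1;0 0 -1.33 0 -.012 0 1;0 0 -1.52 0 -.012 0 1;0 0 -1.71 0 -.012 0 1;-.024 .075 -1.9 0 -.012 0 1;-.024 .075 -2.09 0 -.012 0 1;-.024 .075 -2.28 0 -.012 0 1;-.024 .075 -2.47 0 -.012 0 1;-.024 .075 -2.66 0 -.012 0 1;-.024 .075 -2.9 0 -.012 0 1;-.024 .075 -2.9 0 -.012 0 1;-.024 .075 -2.9 0 -.012 0 1;-.024 .075 -2.9 0 -.012 0 1;-.024 .075 -2.9 0 -.012 0 1' 40; python3 to.py .463 .101 .005 122;python3 -c "
from h import *
o=manip.get_obs();print(o['joint_pos'].round(2),o['joint_velocities'].round(2))"
```

```text
clock: 9.12
position: [0.4639, 0.1012, 0.0905]
ee_rot: [0.485, 0.874, -0.0, 0.0]
ft_force: [0.4, 0.3, -0.2]
grip_width: 1.001
grasp_force: 0.0
9.125 rv [ 0.     0.    -0.001] d [ 0.0004 -0.0009  0.0855]
[-0.39  0.14  0.08  2.01 -0.01  0.99  0.26] [-0.01 -0.    0.   -0.    0.   -0.    0.01]
```

```bash
python3 jog.py '0 0 0 0 -.001 .05 1;0 0 0 0 -.001 .075 1;0 0 0 0 -.001 .084 1;0 0 0 0 -.001 .084 1;0 0 0 0 -.001 .084 0;0 0 0 0 -.001 .084 0;0 0 0 0 -.001 .084 0;0 0 0 0 -.001 .084 0;0 0 0 0 -.001 .084 0;0 0 0 0 -.001 .084 0;0 0 0 0 -.001 .084 0' 40; python3 to.py .463 .101 .09 164.3; python3 to.py .632 .108 .09 164.3
```

```text
clock: 10.5
position: [0.4636, 0.1009, 0.0072]
ee_rot: [0.485, 0.875, 0.0, 0.001]
ft_force: [-1.1, 0.5, 5.6]
grip_width: 0.317
grasp_force: 40.1
10.5 rv [ 0.001  0.001 -0.738] d [ 0.0003 -0.0004 -0.0828]
10.5 rv [ 0.001  0.001 -0.738] d [-0.0833  0.1466 -0.0826]
```

```bash
python3 jog.py '0 0 0 0 0 -.03 0;0 0 0 0 0 -.07 0;0 0 -.18 -.02 .04 -.08 0;0 0 -.36 -.05 .08 -.08 0;0 0 -.54 -.07 .12 -.08 0;0 0 -.738 -.083 .146 -.08 0;0 0 -.738 -.083 .146 -.08 0;0 0 -.738 -.083 .146 -.08 0;0 0 -.738 -.083 .146 -.08 0;0 0 -.738 -.083 .146 -.08 0' 40; python3 to.py .632 .108 .01 164.3; python3 -c "
from h import *
cv2.imwrite('pics/s3.png',camrig.camera('side')[150:450,120:520])"
```

```text
clock: 11.75
position: [0.6305, 0.1078, 0.0869]
ee_rot: [0.137, 0.991, -0.0, 0.0]
ft_force: [0.8, 0.2, -1.1]
grip_width: 0.317
grasp_force: 39.8
11.75 rv [-0.     0.    -0.001] d [-0.0014  0.0006  0.0769]
```

View pics/s3.png

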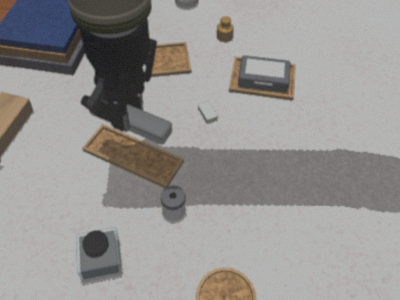

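The pen tin is held, parallel to the long tray, and the paint tin sits flat in its tray. Lowering the pen tin.

```bash
python3 jog.py '0 0 0 -.001 .001 .04 0;0 0 0 -.001 .001 .065 0;0 0 0 -.001 .001 .0765 0;0 0 0 -.001 .001 .0765 0;0 0 0 -.001 .001 .0765 0' 40; python3 jog.py '0 0 0 0 0 0 1;0 0 0 0 0 0 1;0 0 0 0 0 0 1;0 0 0 0 0 -.03 1;0 0 0 0 0 -.09 1;0 0 0 0 0 -.12 1;0 0 0 0 0 -.12 1';python3 to.py .6245 .264 .12 201;python3 -c "
from h import *
o=manip.get_obs();print(o['joint_pos'].round(2))"
```

```text
clock: 12.42
position: [0.6325, 0.1085, 0.0107]
ee_rot: [0.137, 0.991, 0.0, 0.001]
ft_force: [-0.0, -0.9, -0.9]
grip_width: 0.316
grasp_force: 41.1
clock: 13.3
position: [0.6338, 0.1088, 0.1333]
ee_rot: [0.137, 0.991, 0.001, 0.003]
ft_force: [0.1, -0.0, -1.0]
grip_width: 1.0
grasp_force: 0.0
13.3 rv [ 0.001  0.006 -0.641] d [0.051  0.1469 0.0133]
[-0.26  0.43  0.03  1.54 -0.01  1.17  1.06]
```

```bash
python3 jog.py '0 0 -.18 .01 .05 .01 1;0 0 -.36 .03 .1 .01 1;0 0 -.54 .05 .147 .013 1;0 0 -.641 .051 .147 .013 1;0 0 -.641 .051 .147 .013 1;0 0 -.641 .051 .147 .013 1;0 0 -.641 .051 .147 .013 1' 40; python3 to.py .6245 .2645 .010 201;python3 -c "
from h import *
cv2.imwrite('pics/s4.png',camrig.camera('side')[150:450,120:520])
im=camrig.camera('top');cv2.imwrite('pics/t4.png',im)"
```

```text
clock: 14.18
position: [0.6231, 0.2628, 0.1168]
ee_rot: [-0.181, 0.983, -0.0, 0.0]
ft_force: [0.2, -0.5, 0.7]
grip_width: 1.003
grasp_force: 0.0
14.175 rv [-0.001 -0.    -0.002] d [-0.0019  0.0012  0.1068]
```

View pics/s4.png

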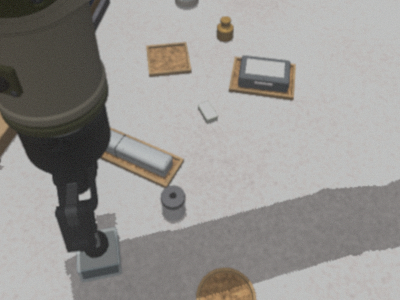

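The pen tin lies in its tray, and the gripper is over the bottle. Grasping it.

```bash
python3 jog.py '0 0 0 -.002 .001 .04 1;0 0 0 -.002 .001 .08 1;0 0 0 -.002 .001 .1 1;0 0 0 -.002 .001 .106 1;0 0 0 -.002 .001 .106 1;0 0 0 -.002 .001 .106 0;0 0 0 -.002 .001 .106 0;0 0 0 -.002 .001 .106 0;0 0 0 -.002 .001 .106 0;0 0 0 -.002 .001 .106 0;0 0 0 -.002 .001 .106 0' 40; python3 to.py .629 -.103 .12 199
```

```text
clock: 15.65
position: [0.6251, 0.2657, 0.0123]
ee_rot: [-0.182, 0.983, 0.0, 0.001]
ft_force: [-0.7, -0.1, 5.7]
grip_width: 0.576
grasp_force: 42.4
15.65 rv [-0.     0.002  0.035] d [ 0.1284 -0.3456 -0.1078]
```

```bash
python3 jog.py '0 0 0 0 0 -.04 0;0 0 0 0 0 -.1 0;0 0 0 .02 -.05 -.11 0;0 0 .02 .04 -.1 -.11 0;0 0 .035 .06 -.16 -.11 0;0 0 .035 .08 -.22 -.11 0;0 0 .035 .1 -.28 -.11 0;0 0 .035 .12 -.32 -.11 0;0 0 .035 .128 -.345 -.11 0;0 0 .035 .128 -.345 -.11 0;0 0 .035 .128 -.345 -.11 0;0 0 .035 .128 -.345 -.11 0' 40; python3 to.py .629 -.103 .0155 199; python3 -c "
from h import *
cv2.imwrite('pics/s5.png',camrig.camera('side')[50:350,120:520])"
```

```text
clock: 17.15
position: [0.6287, -0.1009, 0.1211]
ee_rot: [-0.166, 0.986, 0.0, 0.0]
ft_force: [-0.2, 0.5, -2.4]
grip_width: 0.574
grasp_force: 42.2
17.15 rv [0.    0.    0.002] d [ 0.0004 -0.0021  0.1056]
```

View pics/s5.png

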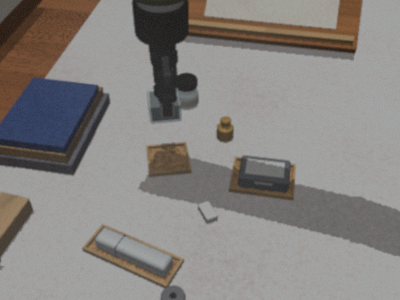

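The bottle is held upright above the square tray, and the pen tin is seated in its tray. Lowering the bottle.

```bash
python3 jog.py '0 0 0 0 -.002 .05 0;0 0 0 0 -.002 .08 0;0 0 0 0 -.002 .1 0;0 0 0 0 -.002 .105 0;0 0 0 0 -.002 .105 0;0 0 0 0 -.002 .105 0' 40; python3 jog.py '0 0 0 0 0 0 1;0 0 0 0 0 0 1;0 0 0 0 0 0 1;0 0 0 0 0 -.03 1;0 0 0 0 0 -.09 1;0 0 0 0 0 -.12 1;0 0 0 0 0 -.12 1';python3 to.py .631 -.275 .13 180
```

```text
clock: 17.95
position: [0.6302, -0.1045, 0.0174]
ee_rot: [-0.165, 0.986, -0.001, 0.001]
ft_force: [-0.5, -1.2, -1.3]
grip_width: 0.577
grasp_force: 42.2
clock: 18.82
position: [0.6309, -0.1047, 0.1394]
ee_rot: [-0.165, 0.986, -0.001, 0.003]
ft_force: [1.1, 0.6, -0.0]
grip_width: 1.001
grasp_force: 0.0
18.825 rv [-0.002  0.005  0.332] d [ 0.0554 -0.1611  0.0095]
```

```bash
python3 jog.py '0 0 .16 .02 -.05 .01 1;0 0 .332 .04 -.1 .01 1;0 0 .332 .055 -.161 .01 1;0 0 .332 .055 -.161 .01 1;0 0 .332 .055 -.161 .01 1;0 0 .332 .055 -.161 .01 1;0 0 .332 .055 -.161 .01 1' 40; python3 to.py .631 -.275 .012 180;python3 -c "
from h import *
cv2.imwrite('pics/s6.png',camrig.camera('side')[50:350,120:520])"
```

```text
clock: 19.7
position: [0.63, -0.2731, 0.1262]
ee_rot: [-0.001, 1.0, 0.0, 0.0]
ft_force: [0.7, -0.4, 0.3]
grip_width: 1.003
grasp_force: 0.0
19.7 rv [0.    0.    0.002] d [-0.001  -0.0019  0.1142]
```

View pics/s6.png

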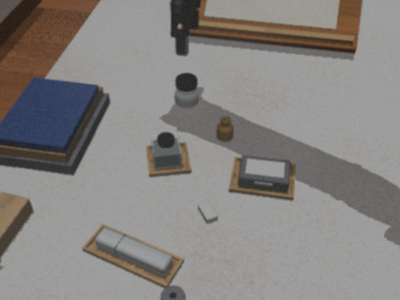

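The bottle stands in the square tray, and the gripper is above the jar with the brass weight clear of it. Grasping the jar.

```bash
python3 jog.py '0 0 0 -.001 -.002 .04 1;0 0 0 -.001 -.002 .08 1;0 0 0 -.001 -.002 .105 1;0 0 0 -.001 -.002 .114 1;0 0 0 -.001 -.002 .114 1;0 0 0 -.001 -.002 .114 0;0 0 0 -.001 -.002 .114 0;0 0 0 -.001 -.002 .114 0;0 0 0 -.001 -.002 .114 0;0 0 0 -.001 -.002 .114 0;0 0 0 -.001 -.002 .114 0' 40; python3 to.py .464 .284 .16 180
```

```text
clock: 21.12
position: [0.6314, -0.2769, 0.0138]
ee_rot: [0.0, 1.0, -0.0, 0.001]
ft_force: [-1.5, 1.3, 6.4]
grip_width: 0.534
grasp_force: 40.6
21.125 rv [-0.001  0.002 -0.   ] d [ 0.1672  0.5607 -0.1471]
```

```bash
python3 jog.py '0 0 0 0 0 -.04 0;0 0 0 0 0 -.1 0;0 0 0 0 .01 -.145 0;0 0 0 .02 .06 -.145 0;0 0 0 .04 .12 -.145 0;0 0 0 .06 .18 -.145 0;0 0 0 .08 .24 -.145 0;0 0 0 .1 .3 -.145 0;0 0 0 .11 .36 -.145 0;0 0 0 .13 .42 -.145 0;0 0 0 .15 .48 -.145 0;0 0 0 .16 .54 -.145 0;0 0 0 .167 .56 -.145 0;0 0 0 .167 .56 -.145 0;0 0 0 .167 .56 -.145 0;0 0 0 .167 .56 -.145 0' 40; python3 to.py .464 .284 .017 180; python3 -c "
from h import *
s=camrig.camera('side');cv2.imwrite('pics/s7.png',s[180:,200:520])"
```

```text
clock: 23.12
position: [0.4645, 0.282, 0.157]
ee_rot: [0.001, 1.0, -0.0, 0.0]
ft_force: [0.0, -0.2, -1.0]
grip_width: 0.536
grasp_force: 41.9
23.125 rv [-0.001  0.001 -0.003] d [0.0006 0.0021 0.14  ]
```

View pics/s7.png

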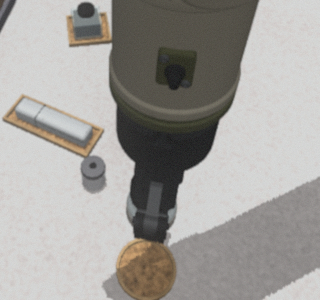

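The jar is held between the fingers over the round tray, upright. Lowering it.

```bash
python3 jog.py '0 0 0 .001 .002 .05 0;0 0 0 .001 .002 .1 0;0 0 0 .001 .002 .13 0;0 0 0 .001 .002 .139 0;0 0 0 .001 .002 .139 0;0 0 0 .001 .002 .139 0' 40; python3 jog.py '0 0 0 0 0 0 1;0 0 0 0 0 0 1;0 0 0 0 0 0 1;0 0 0 0 0 -.03 1;0 0 0 0 0 -.09 1;0 0 0 -.02 0 -.15 1;0 0 0 0 -.06 -.2 1;0 0 0 0 -.12 -.2 1;0 0 0 0 -.18 -.2 1;0 0 0 0 -.24 -.2 1;0 0 0 0 -.3 -.2 1;0 0 0 0 -.36 -.2 1;0 0 0 0 -.42 -.2 1;0 0 0 0 -.48 -.2 1;0 0 0 0 -.54 -.2 1;0 0 0 0 -.6 -.2 1;0 0 0 0 -.6 -.2 1;0 0 0 0 -.6 -.2 1'; python3 -c "
from h import *
s=camrig.camera('side');t=camrig.camera('top');cv2.imwrite('pics/t8.png',t);cv2.imwrite('pics/s8.png',s)
d=cv2.cvtColor(t,cv2.COLOR_BGR2HSV)[...,2]<60
print('lid',blob(d,(170,283),'top',.059),'cap',blob(d,(360,195),'top',.055))"
```

```text
clock: 23.92
position: [0.4638, 0.2857, 0.0191]
ee_rot: [0.0, 1.0, 0.0, 0.001]
ft_force: [-0.2, 0.6, -1.0]
grip_width: 0.538
grasp_force: 42.0
clock: 26.18
position: [0.4627, -0.314, 0.2179]
ee_rot: [0.0, 1.0, 0.0, -0.0]
ft_force: [0.5, -0.1, -0.2]
grip_width: 0.998
grasp_force: 0.0
lid (array([465.8, 283.3,  43.6,  42.3, -89.4]), array([465.4, 282.9], dtype=float32)) cap (array([ 630.3, -103.1,   32.8,   29.4,   -3.6]), array([ 630.6, -102.8], dtype=float32))
```

View pics/t8.png

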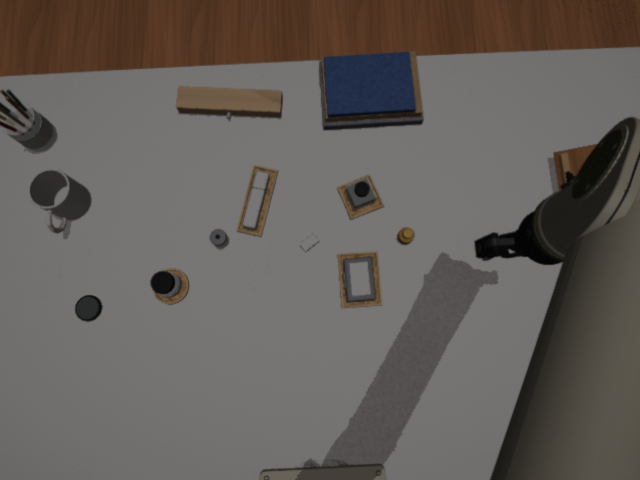

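View pics/s8.png

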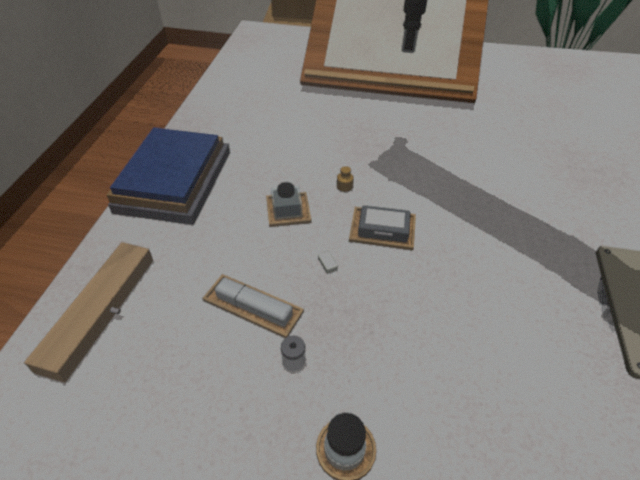

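All four things sit flat inside their trays. In the top view the jar is at (168,284), the bottle at (361,193), the paint tin at (360,279) and the pen tin at (257,200). The brass weight (406,235) and the sharpener (219,238) haven't moved.

```bash
python3 -c "
from workcell import manip, camrig
print(manip.hand_in())"
```

```text
the job is handed in; nothing more can be done
None
```

The job is handed in at about 26 s: in the last pictures the jar, bottle, paint tin and pen tin all sit in their own trays and the paperweight and sharpener haven't moved, but the hand-in returned no verdict.

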